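# Close up the filter-cube case

## Task

Close up the open filter-cube case on the desk by pushing with the fingertips: first push the upright metal retaining flap all the way down over the two cubes, then push the cover over until it is fully shut, without slamming either. Pick nothing up: leave the cubes in their seats and the things beside the case where they stand.

Things in the scene. Friction and masses are not known exactly. Their poses are not given: they have to be found in the camera images.
- case: Grey plastic case, open on top, fixed to the desk: 140 mm deep (its x), 200 mm wide (its y), 55 mm high, walls 4 mm. Origin at the centre of its underside, on the desk; its z is up, its x axis points horizontally from the flap's side (the robot's left) to the cover's hinge side (the robot's right): its yaw is -1.5 to -0.9 rad. Two filter cubes stand inside.
- flap (a joint): Angle (rad) of the metal retaining flap hinged inside the case along its left (-x) wall. 0: folded flat toward the case's +x, 8 mm below the rim and just above the cubes, held by a stop (never rests on the cubes); 1.57: upright; stop at 1.65. Starts at 1.3 to 1.6. Friction hinge: stays at any angle, takes 1 to 2 N at the free edge. While upright it stands in the cover's way.
- flap_hinge (a point): Middle of the flap's hinge line: 61 mm from the case's centre toward its -x, 47 mm above the desk. Axes as the case's.
- flap_edge (a point): Middle of the flap's free edge, in the mid-plane of the plate, about 135 mm above the desk when upright. The flap is a plate 90 mm from hinge to free edge, 180 mm wide, 3 mm thick, with a 6 mm rolled free edge.
- cover (a joint): Angle (rad) of the grey cover, hinged along the case's right (+x) rim. 0: shut, lying on the rim over the flap; 1.57: upright; more: leaning outward, stop at 1.95. Starts at 1.45 to 1.8. Friction hinge: stays at any angle, takes 2 to 5 N near the free edge, pushed from behind (its outside, the +x side) toward the case's -x and down.
- cover_hinge (a point): Middle of the cover's hinge line: 70 mm from the case's centre toward its +x, 55 mm above the desk. Axes as the case's.
- cover_edge (a point): Middle of the cover's free edge on its outer face (the top face when shut): 140 mm from the hinge line along the cover, 14 mm outward of it. About 195 mm above the desk when upright, 69 mm when shut. The cover is a shallow lid, 140 mm from hinge to free edge, 200 mm wide, 14 mm deep.
- cube_a: Black filter cube, 39 x 40 x 37 mm, loose, standing in its seat in the case, at the case's +y side. Origin at the centre of its underside. To be left there.
- cube_b: The same, at the case's -y side. To be left there.
- timer: Small white desk timer, 41 x 68 x 50 mm, loose, on the desk beyond the case, about 155 mm from its centre toward its +y. Origin at the centre of its underside. A bystander.
- bottle: Small amber bottle with a white cap, 27 mm across, 62 mm high, loose, on the desk to the left of the case, about 175 mm from its centre toward its -x. Origin at the centre of its underside. A bystander.
- cap: Black round dust cap, 36 mm across, 12 mm high, loose, on the desk to the left of the case, about 175 mm from its centre toward its -x, nearer the robot than the bottle. Origin at the centre of its underside. A bystander.
Not all that is in view belongs to the job. There is more than one size of the case; the job needs the larger.

How it is judged:
By the outcome, as a careful person would: the job done as asked, in the order asked, and still so for the second after the job is handed in, with the robot touching nothing.
It also fails if it takes over 56 s, if anything falls off the work surface, if the arm or the gripper's body presses on something with over 40 N, if the wrist force passes 120 N, or if a joint passes its speed limit or range.

## Robot

A 6-joint arm with a two-finger parallel gripper is mounted at the origin on a cart in front of the work surface, level with it; the furniture and walls round the work are solid. World frame = base frame: x ahead of the robot, y to its left, z up, the work surface at z = 0. Lengths are in m, angles in rad, forces in N, time in s.
With the tool pointing down it reaches from about 0.375 to 0.9 m from the base axis. Payload 3.1 kg.
Tool frame: the origin (TCP) lies between the finger pads; the fingertips stand 8 mm ahead of it and the grasp point (between the pads) lies 11 mm behind it; z points along the fingers, y is the line along which they close (so a half turn about z gives the same grasp; the last joint's range is limited). The gripper opens to 85 mm and grips with 20 to 120 N. Pads are 22 mm wide; open, the fingers measure 114 mm over their backs; the gripper's body (76 mm by 85 mm) begins 54 mm behind the grasp point. The pads swing forward as they close: fully open they stand 13 mm farther back than shut.
Start: joints at [1.125, 0.527, 1.433, -0, 1.181, -0.178], TCP at [0.165, 0.603, 0.239] pointing down, gripper open.
Joint ranges: [-3.08, 3.08], [-0.75, 2.2], [0.22, 2.44], [-1.43, 4.57], [0, 2.65], [-2.85, 2.85]. Speed limits (rad/s): [2.79, 2.79, 3.14, 3.14, 3.14, 3.14].

## Interface

Orientations are given as a unit quaternion [x, y, z, w].
In Python, from station import readout, cams, sign_off gives the robot as it stands.
- The arm moves only by the tool send_rows, never from a script. Its argument "commands" is text: rows parted by semicolons, each of 5 numbers parted by spaces: the finger opening in mm, from 0 to 85.4, then the shift along the tool's x, y, z each as a share of 0.02 m, from -1 to 1, then the turn about the tool's z as a share of 4 degrees, from -1 to 1. In form: grip dx dy dz spin; .... A call has 1 to 20 rows; each row shifts and turns the commanded pose from where the row before left it, along the tool's axes as they then stand; what a row does not reach is not made up. A row lasts 1/12 s, in which the tool goes at most 41.7 mm and 7.16 degrees, less where a joint would pass 70% of its speed; a pose out of reach is approached as far as the arm can. A call with a number of a shift or a turn outside -1 to 1 is refused whole. A call with a gripper value outside its range is refused whole. The fingers move at their own pace and stop on an object; "grip_force" is the grip in N (left out, the last holds). Time passes only in rows, so rows that do not move let the fingers close. It gives the time, the measured TCP pose, the force, the opening and the grip force at its end, in the units of the state.
- readout.sense(): the state, without advancing time (a new reading comes with each control period).
- cams.snapshot(name): name is "scene" or "top" or "wrist"; returns a dict with "pixels" (384x512x3 uint8, red, green, blue), "intrinsics" (3x3 intrinsics, pixels), "eye" and "rotation" of the camera in the world. Camera axes: x right, y down, z forward; pixel columns grow to the right and rows downward; lengths in m; the calibration is good to about 2 mm. A picture is of the moment at which its call begins. There is no depth.
- sign_off(): hands the job in; it is judged then, once.
The state is a dict: "t": time; "q": joint angles; "qd": joint speeds; "tau": joint torques, N m; "tcp_pos": TCP position; "tool_rot": TCP orientation; "force": force on the tool from outside, world axes, zero at the start; "ft_torque": the same for the moment, N m; "finger_gap": opening from 0.0 (shut) to 1.0 (fully open); "gripper_force": force on a finger pad.
Only numpy, scipy, OpenCV 4.12 (cv2) and the standard library are available. Lean on these libraries where they do the work, as an engineer would, in place of code of your own. Each camera call takes 0.05 s, during which the arm holds its last target. There are 200 camera calls.

## Working session

There is one attempt and no reset: what is moved stays moved. The work goes in short steps, Python scripts to look and compute and a tool call to move; the robot and the scene stay as the last step left them, time stands still between calls to the robot, and variables do not carry over. Pictures are saved under pics/ and viewed, at most 10 in all, crops included, and the job is handed in when it is done.

Besides the shell and the picture viewer there is one more tool, called after "Request:" as name(argument=value, ...), one argument or row to a line, values as JSON. send_rows: Moves the arm, as the interface text tells. Its arguments: {"type":"object","properties":{"commands":{"type":"string"},"grip_force":{"type":"number"}},"required":["commands"]}

```bash
mkdir -p pics; python3 - <<'E'
from station import readout,cams
import cv2,numpy as np
s=readout.sense();print({k:np.round(s[k],3) for k in('t','tcp_pos','tool_rot','force','finger_gap')})
for n in('scene','top'):
    c=cams.snapshot(n);cv2.imwrite(f'pics/{n}0.png',cv2.resize(c['pixels'][:,:,::-1],(800,600),interpolation=cv2.INTER_CUBIC))
    np.savez(f'{n}.npz',K=c['intrinsics'],eye=c['eye'],R=c['rotation']);print(n,np.round(c['intrinsics'],1).tolist(),np.round(c['eye'],3),np.round(c['rotation'],3).tolist())
E
```

```text
{'t': np.float64(0.0), 'tcp_pos': array([0.164, 0.602, 0.238]), 'tool_rot': array([ 0.133,  0.991, -0.001, -0.   ]), 'force': array([ 0.188, -0.368, -0.001]), 'finger_gap': np.float64(1.004)}
scene [[413.2, 0.0, 257.0], [0.0, 413.2, 185.8], [0.0, 0.0, 1.0]] [ 1.    -0.237  0.901] [0.795, 0.536, -0.163, -0.232]
top [[458.6, 0.0, 250.4], [0.0, 458.6, 189.4], [0.0, 0.0, 1.0]] [ 0.398 -0.032  0.942] [-0.703, 0.708, -0.048, 0.05]
```

View pics/scene0.png

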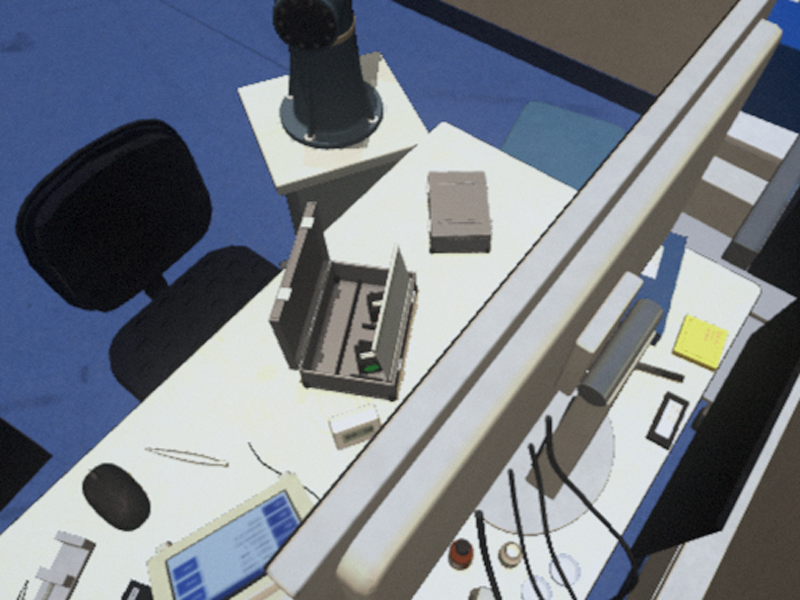

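View pics/top0.png

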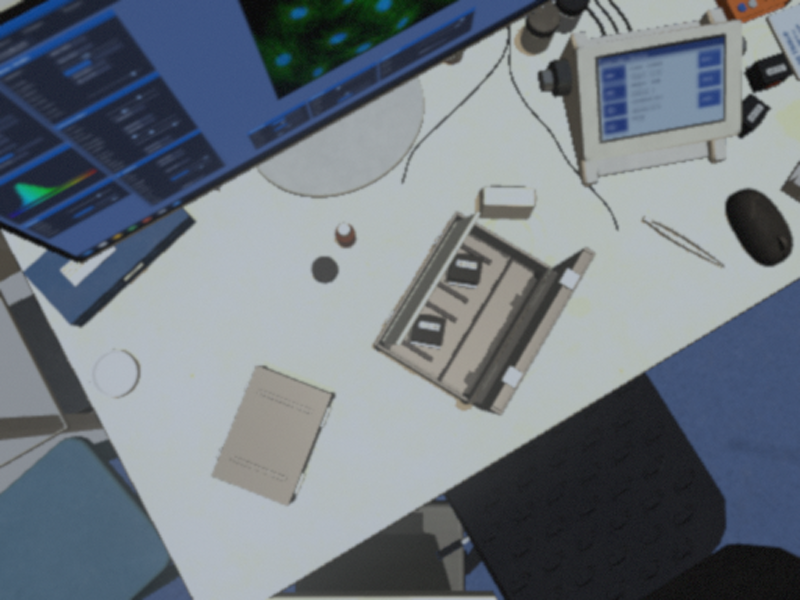

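The top image shows two cases: the larger open one at about (480,310) of 800x600, which is the target, and a small shut one at about (275,435), a decoy. The bottle is at (345,235), the cap at (325,270) and the timer at (507,200). In the scene image the open case is at (350,320), the small one at (460,210), and the monitor is a big diagonal obstacle.

```bash
python3 - <<'E'
import cv2
a=cv2.imread('pics/top0.png')[190:430,360:610]; b=cv2.imread('pics/scene0.png')[190:410,255:435]
a=cv2.resize(a,None,fx=2.4,fy=2.4,interpolation=cv2.INTER_CUBIC);b=cv2.resize(b,None,fx=2.7,fy=2.7,interpolation=cv2.INTER_CUBIC)
print(a.shape,b.shape)
cv2.imwrite('pics/ctop.png',a);cv2.imwrite('pics/cscene.png',b)
E
```

```text
(576, 600, 3) (594, 486, 3)
```

View pics/ctop.png

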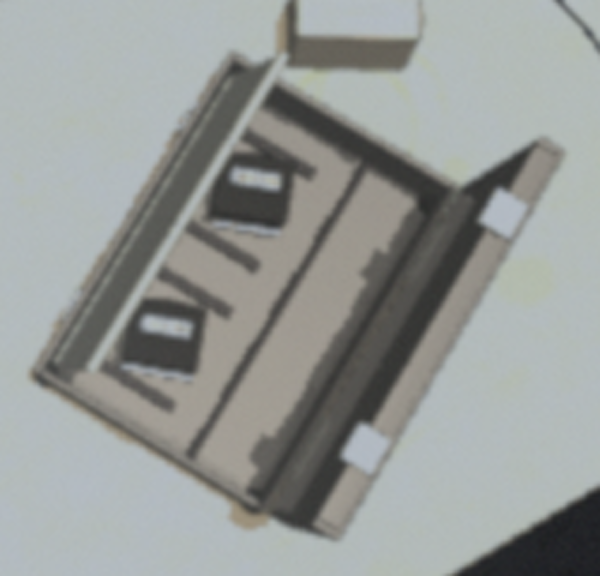

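View pics/cscene.png

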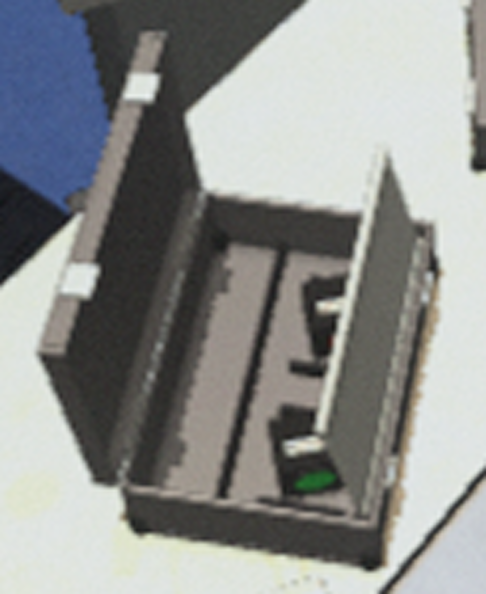

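```bash
cat >h.py <<'E'
import numpy as np
from scipy.spatial.transform import Rotation as Ro
C={n:np.load(n+'.npz') for n in('scene','top')}
def proj(n,P):
    c=C[n];p=Ro.from_quat(c['R']).inv().apply(np.atleast_2d(P)-c['eye'])@c['K'].T;return p[:,:2]/p[:,2:]
def onz(n,uv800,z):
    c=C[n];uv=np.atleast_2d(uv800)/1.5625
    d=Ro.from_quat(c['R']).apply(np.c_[uv,np.ones(len(uv))]@np.linalg.inv(c['K']).T)
    return c['eye']+d*((z-c['eye'][2])/d[:,2])[:,None]
def model(p):
    x,y,w,f,v=p
    cf,sf,cv,sv=np.cos(f),np.sin(f),np.cos(v),np.sin(v)
    out=[[sx*.07,sy*.1,.055] for sx in(-1,1) for sy in(1,-1)]
    out+=[[-.061+.092*cf,s*.09,.047+.092*sf] for s in(1,-1)]
    out+=[[.07-.14*cv+.014*sv,s*.1,.055+.14*sv+.014*cv] for s in(1,-1)]
    out+=[[.07-.14*cv,s*.1,.055+.14*sv] for s in(1,-1)]
    return Ro.from_euler('z',w).apply(np.array(out))+[x,y,0]
E
python3 - <<'E'
from h import *
from scipy.optimize import least_squares
T=np.array([(232,55),(38,375),(460,190),(262,510),(283,60),(95,368),(563,152),(335,540),(545,138),(312,525)])/2.4+(360,190)
S=np.array([(380,522),(435,225),(122,488),(205,193),(322,440),(383,150),(40,352),(140,33),(65,355),(165,35)])/2.7+(255,190)
f=lambda p:np.r_[proj('top',model(p))*1.5625-T,proj('scene',model(p))*1.5625-S].ravel()
r=least_squares(f,[.42,-.15,-1.1,1.5,1.6],loss='soft_l1');print(r.x.round(4));print(r.fun.reshape(-1,2).round(1).tolist() if r.fun.size==40 else f(r.x).reshape(-1,2).round(1).tolist())
np.save('p.npy',r.x);print(model(r.x).round(3))
w=Ro.from_euler('z',r.x[2])
print('flap hinge',w.apply([-.061,0,0])+[r.x[0],r.x[1],.047])
for z in(.05,.1,.15):print('mon bottom z',z,onz('top',[(80,258),(350,112),(550,5)],z)[:,:2].round(3).tolist())
for z in(.3,.4,.5):print('mon top z',z,onz('scene',[(270,575),(500,300),(745,0)],z)[:,:2].round(3).tolist())
print('bottle,cap,timer',onz('top',[(345,229)],.062).round(3),onz('top',[(325,270)],.012).round(3),onz('top',[(507,195)],.05).round(3))
E
```

```text
[ 0.5104 -0.1185 -2.1247  1.3579  1.6133]
[[-1.5, -3.7], [-3.1, -2.7], [-0.6, -3.5], [1.0, 0.6], [0.1, -4.3], [-2.7, 0.6], [1.4, -1.5], [1.6, -0.2], [-2.4, -2.5], [-0.4, -1.1], [-2.0, 1.1], [-0.0, -2.6], [-1.4, -1.1], [-0.5, -2.5], [-1.4, -4.5], [-0.4, -3.4], [-2.1, -1.3], [0.1, -1.7], [-0.8, -1.1], [0.2, -1.5]]
[[ 0.632 -0.112  0.055]
 [ 0.462 -0.006  0.055]
 [ 0.559 -0.231  0.055]
 [ 0.388 -0.125  0.055]
 [ 0.609 -0.13   0.137]
 [ 0.456 -0.036  0.137]
 [ 0.548 -0.248  0.194]
 [ 0.378 -0.142  0.194]
 [ 0.555 -0.236  0.195]
 [ 0.385 -0.13   0.195]]
flap hinge [ 0.5424378  -0.06661145  0.047     ]
mon bottom z 0.05 [[0.573, 0.365], [0.765, 0.023], [0.912, -0.243]]
mon bottom z 0.1 [[0.564, 0.342], [0.744, 0.02], [0.883, -0.231]]
mon bottom z 0.15 [[0.554, 0.32], [0.724, 0.017], [0.854, -0.22]]
mon top z 0.3 [[0.865, -0.313], [0.689, -0.003], [0.341, 0.594]]
mon top z 0.4 [[0.888, -0.3], [0.741, -0.042], [0.45, 0.456]]
mon top z 0.5 [[0.91, -0.288], [0.792, -0.081], [0.56, 0.318]]
bottle,cap,timer [[0.606 0.028 0.062]] [[0.563 0.057 0.012]] [[ 0.652 -0.179  0.05 ]]
```

```bash
python3 - <<'E'
from h import *
P=[[0,0,0],[.164,.602,.238],[.1,0,0],[0,-.1,0]]
print('scene',proj('scene',P)*1.5625,'top',proj('top',P)*1.5625)
from station import readout
print(Ro.from_quat(readout.sense()['tool_rot']).as_matrix().round(2))
E
```

```text
scene [[331.32432812 111.80573863]
 [669.36249142 -23.41687556]
 [347.59104246 144.41877916]
 [283.86175155 125.04472182]] top [[ 369.75963884  723.75312948]
 [-286.29139675  654.04383814]
 [ 369.60635095  637.58921329]
 [ 451.36443697  723.33586629]]
[[-0.96  0.26 -0.  ]
 [ 0.26  0.96 -0.  ]
 [ 0.   -0.   -1.  ]]
```

Request:
send_rows(
  commands="0 0 0 0 1;0 0 0 0 1;0 0 0 0 1;0 0 0 0 1;0 0 0 0 0.11;0 -1 -.5 0 0;0 -1 -.5 0 0;0 -1 -.5 0 0;0 -1 -.5 0 0;0 -1 -.5 0 0;0 -1 -.5 0 0;0 -1 -.5 0 0;0 -1 -.5 0 0;0 -1 -.5 0 0;0 -1 -.5 0 0;0 -1 -.5 0 0;0 -1 -.5 0 0;0 -1 -.5 0 0;0 -1 -.5 0 0;0 -1 -.5 0 0",
  grip_force=60,
)

```text
t: 1.77
tcp_pos: [0.3414, 0.3165, 0.2392]
tool_rot: [0.272, 0.962, -0.0, -0.0]
force: [0.5, 0.7, -0.1]
finger_gap: -0.0
gripper_force: 0.0
```

Request:
send_rows(
  commands="0 -1 -.5 0 0;0 -1 -.5 0 0;0 -1 -.5 0 0;0 -1 -.5 0 0;0 -1 -.5 0 0;0 -1 -.5 0 0;0 -1 -.5 0 0;0 -1 -.5 0 0;0 -1 -.5 0 0;0 -1 -.5 0 0;0 -1 -.5 0 0;0 -1 -.5 0 0;0 -1 -.5 0 0;0 -1 -.5 0 0;0 -1 -.5 0 0;0 -1 -.5 0 0;0 -1 -.5 0 0;0 0 0 0 0;0 0 0 0 0",
)

```text
t: 3.35
tcp_pos: [0.541, -0.0067, 0.2389]
tool_rot: [0.274, 0.962, 0.0, -0.0]
force: [-0.2, 0.5, 0.3]
finger_gap: -0.004
gripper_force: 0.0
```

```bash
cat >>h.py <<'E'
def st():
    from station import readout
    s=readout.sense();p=np.load('p.npy');R=Ro.from_euler('z',p[2]).inv()
    y=Ro.from_quat(s['tool_rot']).as_matrix()[:,1]
    print('t',round(float(s['t']),2),'case-frame TCP mm',(R.apply(s['tcp_pos']-[p[0],p[1],0])*1e3).round(1),'yaw y',round(float(np.arctan2(y[1],y[0])),3),'want',round(float(p[2]+np.pi),3),'F',R.apply(s['force']).round(1),'gap',s['finger_gap'])
def pic(n,f):
    from station import cams
    import cv2
    c=cams.snapshot(n);cv2.imwrite(f,cv2.resize(c['pixels'][:,:,::-1],(800,600),interpolation=cv2.INTER_CUBIC))
    return c
E
python3 -c "
from h import *
st();pic('top','pics/top1.png')"
```

```text
t 3.35 case-frame TCP mm [-111.2  -32.8  238.9] yaw y 1.016 want 1.017 F [-0.3 -0.4  0.3] gap -0.003975565915852619
```

View pics/top1.png

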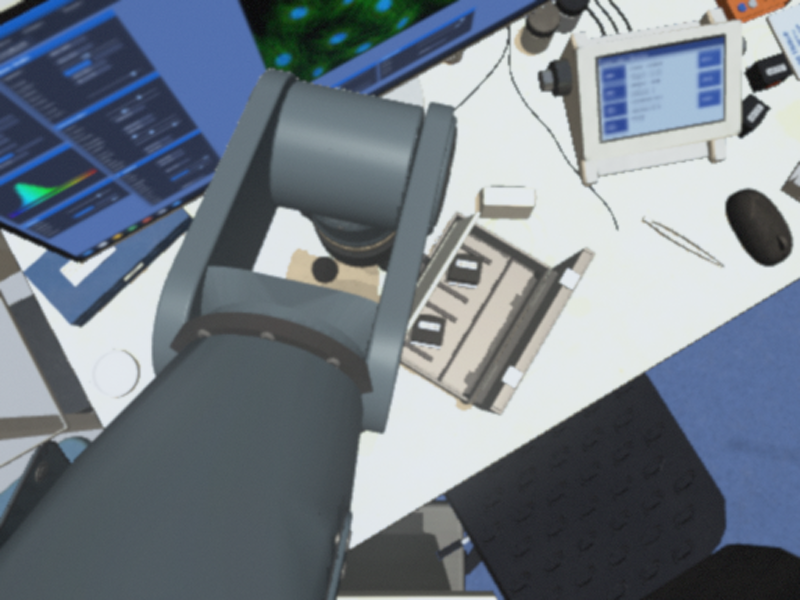

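```bash
python3 - <<'E'
from h import *
for z in (.3,.35,.4,.45,.5,.55):
    a=onz('top',[(345,150),(268,72),(440,103)],z)[:,:2]; b=onz('scene',[(270,575),(745,0)],z)[:,:2]
    d=(b[1]-b[0])/np.linalg.norm(b[1]-b[0]); n=np.array([-d[1],d[0]])
    print(z,a.round(3).tolist(),'dist to scene-line',[(round(float((q-b[0])@n),3)) for q in a],'dir',d.round(2))
pic('scene','pics/scene1.png')
E
```

```text
0.3 [[0.625, 0.012], [0.702, 0.085], [0.67, -0.077]] dist to scene-line [0.045, -0.058, 0.051] dir [-0.5   0.87]
0.35 [[0.607, 0.009], [0.678, 0.076], [0.649, -0.074]] dist to scene-line [0.075, -0.02, 0.08] dir [-0.5   0.87]
0.4 [[0.59, 0.005], [0.655, 0.067], [0.628, -0.07]] dist to scene-line [0.105, 0.018, 0.11] dir [-0.5   0.87]
0.45 [[0.572, 0.002], [0.631, 0.058], [0.607, -0.066]] dist to scene-line [0.135, 0.056, 0.139] dir [-0.5   0.87]
0.5 [[0.554, -0.002], [0.607, 0.049], [0.585, -0.063]] dist to scene-line [0.165, 0.094, 0.168] dir [-0.5   0.87]
0.55 [[0.537, -0.005], [0.584, 0.04], [0.564, -0.059]] dist to scene-line [0.195, 0.131, 0.198] dir [-0.5   0.87]
```

View pics/scene1.png

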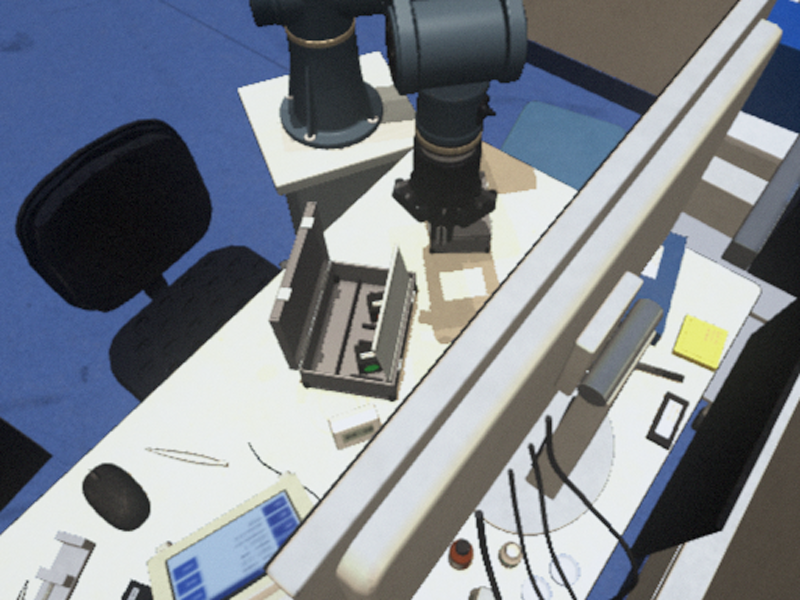

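Request:
send_rows(
  commands="0 -.75 -.5 0 0;0 0 -.5 0 0;0 0 0 1 0;0 0 0 1 0;0 0 0 1 0;0 0 0 1 0;0 0 0 1 0;0 0 0 .55 0;0 0 0 0 0",
)

```text
t: 4.2
tcp_pos: [0.54, -0.0295, 0.126]
tool_rot: [0.273, 0.962, -0.0, -0.003]
force: [-0.8, -0.4, -0.2]
finger_gap: -0.002
gripper_force: 0.0
```

```bash
python3 - <<'E'
from h import *
st()
f=np.arange(1.55,-.051,-.05);r=.074
x=-.061+r*np.cos(f)-.0015*np.sin(f)-.0145; z=.047+r*np.sin(f)+.0015*np.cos(f)+.008
for a in zip(f.round(2)[::4],(x*1e3).round(1)[::4],(z*1e3).round(1)[::4]):print(*a)
E
```

```text
t 4.2 case-frame TCP mm [-91.3 -21.5 126. ] yaw y 1.018 want 1.017 F [ 0.8 -0.5 -0.2] gap -0.0022210699549002097
1.55 -75.5 129.0
1.35 -60.8 127.5
1.15 -46.6 123.2
0.95 -33.7 116.1
0.75 -22.4 106.5
0.55 -13.2 95.0
0.35 -6.5 81.8
0.15 -2.6 67.5
-0.05 -1.5 52.8
```

Request:
send_rows(
  commands="0 0 -.375 0 0;0 0 -.375 0 0;0 0 -.375 0 0;0 0 -.375 0 0;0 0 -.24 .05 0;0 0 -.24 .05 0;0 0 -.24 .05 0;0 0 -.215 .12 0",
)

```text
t: 4.87
tcp_pos: [0.5176, -0.0728, 0.1232]
tool_rot: [0.274, 0.962, 0.0, 0.001]
force: [0.1, 0.8, 0.9]
finger_gap: -0.001
gripper_force: 0.6
```

Request:
send_rows(
  commands="0 0 -.215 .12 0;0 0 -.215 .12 0;0 0 -.19 .16 0;0 0 -.19 .16 0;0 0 -.19 .16 0;0 0 -.155 .19 0;0 0 -.155 .19 0;0 0 -.155 .19 0",
)

```text
t: 5.53
tcp_pos: [0.5018, -0.0974, 0.0967]
tool_rot: [0.273, 0.962, -0.0, -0.0]
force: [0.1, 1.5, 2.3]
finger_gap: 0.001
gripper_force: 0.6
```

```bash
python3 -c "
from h import *
st()"
```

```text
t 5.53 case-frame TCP mm [-13.5 -18.4  96.7] yaw y 1.017 want 1.017 F [-1.4 -0.7  2.3] gap 0.0012920066029911174
```

Request:
send_rows(
  commands="0 0 -.11 .22 0;0 0 -.11 .22 0;0 0 -.11 .22 0;0 0 -.065 .24 0;0 0 -.065 .24 0;0 0 -.065 .24 0;0 0 -.02 .2 0;0 0 -.02 .15 0;0 0 0 .1 0",
)

```text
t: 6.28
tcp_pos: [0.4959, -0.1067, 0.06]
tool_rot: [0.273, 0.962, 0.0, -0.0]
force: [0.2, -0.6, 1.4]
finger_gap: 0.0
gripper_force: 0.6
```

Request:
send_rows(
  commands="0 0 0 .1 0;0 0 0 .1 0;0 0 0 0 0",
)

```text
t: 6.53
tcp_pos: [0.496, -0.1066, 0.0566]
tool_rot: [0.273, 0.962, 0.0, -0.0]
force: [-0.7, -0.5, 1.2]
finger_gap: -0.001
gripper_force: 0.3
```

```bash
python3 -c "
from h import *
st()"
```

```text
t 6.53 case-frame TCP mm [ -2.6 -18.4  56.6] yaw y 1.017 want 1.017 F [ 0.8 -0.3  1.2] gap -0.0011381828040369015
```

Just at the stop height; press gently until the force rises.

Request:
send_rows(
  commands="0 0 0 .06 0;0 0 0 0 0;0 0 0 0 0",
)

```text
t: 6.78
tcp_pos: [0.4961, -0.1066, 0.0563]
tool_rot: [0.273, 0.962, -0.0, 0.0]
force: [-2.4, 0.6, 10.7]
finger_gap: -0.001
gripper_force: 5.1
```

Request:
send_rows(
  commands="0 0 0 .06 0;0 0 0 0 0;0 0 0 0 0",
)

```text
t: 7.03
tcp_pos: [0.4962, -0.1066, 0.0562]
tool_rot: [0.273, 0.962, -0.0, 0.001]
force: [-4.2, 0.5, 19.2]
finger_gap: 0.001
gripper_force: 9.3
```

Request:
send_rows(
  commands="0 0 0 .06 0;0 0 0 0 0;0 0 0 0 0",
)

```text
t: 7.28
tcp_pos: [0.4961, -0.1067, 0.056]
tool_rot: [0.273, 0.962, -0.0, 0.001]
force: [-5.1, 0.9, 27.3]
finger_gap: -0.0
gripper_force: 13.6
```

Request:
send_rows(
  commands="0 0 0 -.3 0;0 0 0 -1 0;0 0 0 -1 0;0 0 0 -1 0;0 0 0 -1 0;0 0 0 -1 0;0 0 0 -1 0;0 0 0 -1 0;0 0 0 -1 0;0 0 0 -1 0;0 0 0 -1 0;0 0 -.95 0 0;0 0 -.95 0 0;0 0 -.95 0 0;0 0 -.95 0 0;0 0 -.95 0 0;0 0 -.95 0 0;0 0 -.95 0 0;0 0 0 0 0",
)

```text
t: 8.87
tcp_pos: [0.4251, -0.2219, 0.2588]
tool_rot: [0.275, 0.962, -0.001, -0.0]
force: [-0.2, -0.4, 1.3]
finger_gap: -0.0
gripper_force: 0.0
```

```bash
python3 - <<'E'
from h import *
st();pic('top','pics/top2.png')
v=np.arange(1.7,-.051,-.2);r=.108
x=.07-r*np.cos(v)+.014*np.sin(v)+.0145; z=.055+r*np.sin(v)+.014*np.cos(v)+.008
X=np.c_[x,z]*1e3
for a,b,c in zip(v.round(2),X.round(1),np.diff(X,axis=0,append=X[-1:]).round(1)):print(a,b,c)
E
```

```text
t 8.87 case-frame TCP mm [132.8 -18.1 258.8] yaw y 1.014 want 1.017 F [0.5 0.1 1.3] gap -8.440298657989807e-05
1.7 [112.3 168.3] [-21.5   3.4]
1.5 [ 90.8 171.7] [-21.7  -0.9]
1.3 [ 69.1 170.8] [-21.1  -5.2]
1.1 [ 48.  165.6] [-19.7  -9.3]
0.9 [ 28.3 156.3] [-17.4 -13. ]
0.7 [ 10.9 143.3] [-14.5 -16.2]
0.5 [ -3.6 127.1] [-11.  -18.8]
0.3 [-14.5 108.3] [ -7.  -20.6]
0.1 [-21.6  87.7] [0. 0.]
```

View pics/top2.png

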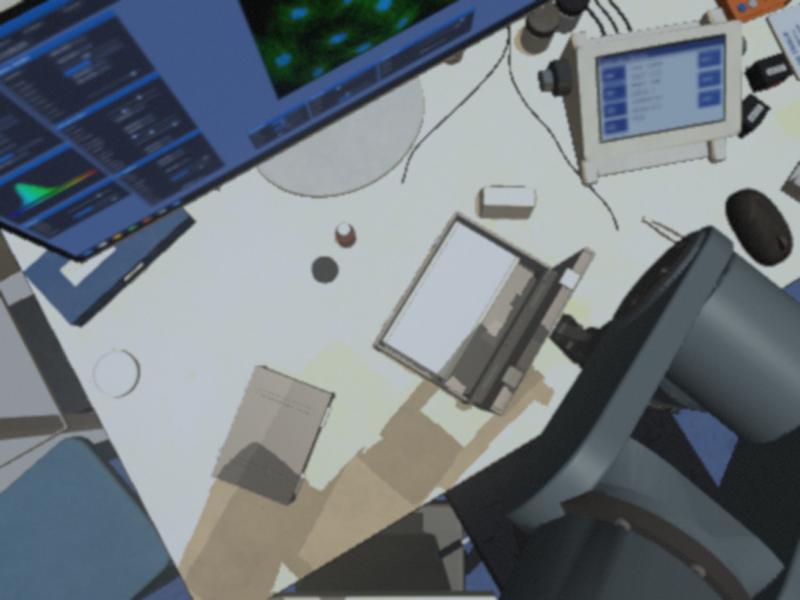

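The flap lies flat (white plate at (450,300)), and the cover and bystanders are unmoved. The fingers are behind the cover at about (570,335).

Request:
send_rows(
  commands="0 0 0 1 0;0 0 0 1 0;0 0 0 1 0;0 0 0 1 0;0 0 0 .4 0;0 0 .5 0 0;0 0 .5 0 0;0 0 .25 0 0;0 0 .25 0 0;0 0 .25 0 0;0 0 .25 0 0;0 0 0.1 0 0",
)

```text
t: 9.92
tcp_pos: [0.4491, -0.1841, 0.1717]
tool_rot: [0.273, 0.962, -0.001, 0.001]
force: [-0.5, -0.8, 1.9]
finger_gap: -0.001
gripper_force: 1.4
```

Request:
send_rows(
  commands="0 0 .27 .01 0;0 0 .27 .01 0;0 0 .27 .01 0;0 0 .27 .01 0;0 0 .26 .065 0;0 0 .26 .065 0;0 0 .26 .065 0;0 0 .26 .065 0",
)

```text
t: 10.58
tcp_pos: [0.4708, -0.1476, 0.1646]
tool_rot: [0.273, 0.962, -0.0, -0.0]
force: [-0.3, -3.0, -1.1]
finger_gap: 0.003
gripper_force: 1.1
```

```bash
python3 -c "
from h import *
st()"
```

```text
t 10.58 case-frame TCP mm [ 45.6 -18.3 164.6] yaw y 1.017 want 1.017 F [ 2.7  1.3 -1.1] gap 0.0025041553979813385
```

Tracking well. Next segments, four rows each.

Request:
send_rows(
  commands="0 0 .245 .116 0;0 0 .245 .116 0;0 0 .245 .116 0;0 0 .245 .116 0;0 0 .22 .16 0;0 0 .22 .16 0;0 0 .22 .16 0;0 0 .22 .16 0;0 0 .18 .2 0;0 0 .18 .2 0;0 0 .18 .2 0;0 0 .18 .2 0",
)

```text
t: 11.58
tcp_pos: [0.4977, -0.1038, 0.1263]
tool_rot: [0.273, 0.962, 0.0, -0.0]
force: [-0.6, -1.2, 0.7]
finger_gap: 0.003
gripper_force: 0.9
```

```bash
python3 -c "
from h import *
st()"
```

```text
t 11.58 case-frame TCP mm [ -5.8 -18.5 126.3] yaw y 1.017 want 1.017 F [1.4 0.1 0.7] gap 0.0030458869951235064
```

Request:
send_rows(
  commands="0 0 .135 .235 0;0 0 .135 .235 0;0 0 .135 .235 0;0 0 .135 .235 0;0 0 .085 .24 0;0 0 .085 .24 0;0 0 .085 .22 0;0 0 .085 .2 0;0 0 .02 .15 0;0 0 .02 .12 0;0 0 0 .1 0;0 0 0 .08 0;0 0 0 0 0",
)

```text
t: 12.67
tcp_pos: [0.5071, -0.0885, 0.0807]
tool_rot: [0.273, 0.962, -0.0, -0.0]
force: [0.3, -0.7, -0.1]
finger_gap: 0.001
gripper_force: 0.0
```

Request:
send_rows(
  commands="0 0 0 .08 0;0 0 0 0 0;0 0 0 0 0",
)

```text
t: 12.92
tcp_pos: [0.5071, -0.0886, 0.0793]
tool_rot: [0.273, 0.962, -0.0, -0.0]
force: [-0.0, -0.1, 0.1]
finger_gap: -0.001
gripper_force: 0.0
```

```bash
python3 -c "
from h import *
st()"
```

```text
t 12.92 case-frame TCP mm [-23.7 -18.5  79.3] yaw y 1.017 want 1.017 F [0.1 0.  0.1] gap -0.0005995581152861547
```

Request:
send_rows(
  commands="0 0 0 .06 0;0 0 0 .06 0;0 0 0 0 0;0 0 0 0 0",
)

```text
t: 13.25
tcp_pos: [0.5074, -0.0885, 0.0771]
tool_rot: [0.273, 0.962, 0.0, 0.0]
force: [0.3, 1.0, 1.5]
finger_gap: 0.001
gripper_force: 0.8
```

Request:
send_rows(
  commands="0 0 0 .06 0;0 0 0 0 0;0 0 0 0 0",
)

```text
t: 13.5
tcp_pos: [0.5074, -0.0885, 0.077]
tool_rot: [0.273, 0.962, -0.0, 0.0]
force: [-1.8, 1.5, 9.9]
finger_gap: 0.002
gripper_force: 5.3
```

Request:
send_rows(
  commands="0 0 0 .06 0;0 0 0 0 0;0 0 0 0 0",
)

```text
t: 13.75
tcp_pos: [0.5074, -0.0884, 0.0768]
tool_rot: [0.273, 0.962, -0.0, 0.001]
force: [-3.4, 1.6, 18.9]
finger_gap: 0.003
gripper_force: 9.7
```

Hard stop at 77 mm, which is the shut height. I'll lift away and check.

Request:
send_rows(
  commands="0 0 0 -.2 0;0 0 0 -.5 0;0 0 0 -1 0;0 0 0 -1 0;0 0 0 -1 0;0 0 0 -1 0;0 0 0 -1 0;0 0 0 -1 0;0 0 -1 -.5 0;0 0 -1 0 0;0 0 -1 0 0;0 0 -1 0 0;0 0 -1 0 0;0 0 -1 0 0;0 0 -1 0 0;0 0 0 0 0;0 0 0 0 0",
)

```text
t: 15.17
tcp_pos: [0.4333, -0.2082, 0.2187]
tool_rot: [0.274, 0.962, 0.0, -0.0]
force: [-0.2, 1.0, 0.5]
finger_gap: 0.003
gripper_force: 0.0
```

```bash
python3 - <<'E'
from h import *
import cv2
st();pic('scene','pics/a.png');pic('top','pics/b.png')
a=cv2.imread('pics/a.png')[180:480,200:520];b=cv2.imread('pics/b.png')[180:480,290:620]
cv2.imwrite('pics/end.png',cv2.resize(np.hstack([a,b]),(800,369)))
E
```

```text
t 15.17 case-frame TCP mm [116.8 -18.3 218.7] yaw y 1.015 want 1.017 F [-0.7 -0.7  0.5] gap 0.002580944857691277
```

View pics/end.png

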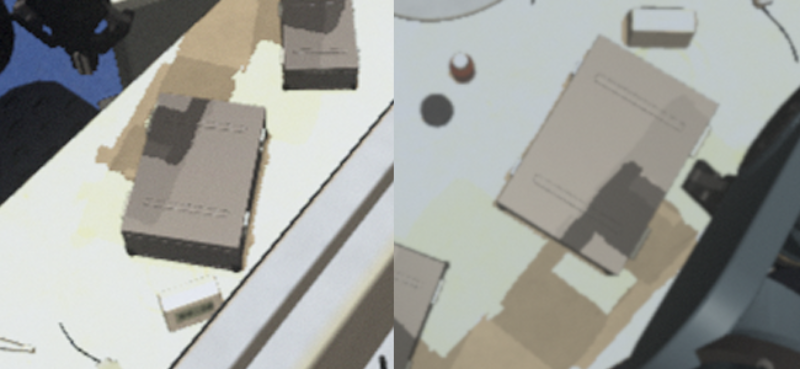

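The crops show the cover flush and shut in both views. The timer, bottle and cap are where they were, and the gripper is clear.

```bash
python3 -c "
from station import sign_off
print(sign_off())"
```

```text
the job is handed in; nothing more can be done
None
```

I pushed the flap down flat to its stop and then the cover fully shut, both slowly, and handed the job in at about 15 s; the timer, bottle and cap stayed where they stood, and the fingers never touched the cubes, though the shut cover hid them from a final look.

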